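# Fetch a flange from the drawer and seat it on the tilted marking table

### The job

The flange that is marked next lies in the upper drawer of the small grey cabinet: pull the drawer well open, take the flange out and seat it fully home on the tilted table, its bore over the thick spigot and the hole in its ear over the small pin. Leave the flange there, the drawer pushed fully shut, and the other loose things on the bench where they stand.

Things in the scene. Friction and masses are not known exactly. Their poses are not given: they have to be found in the camera images.
- drawer_handle (a point): mid-point of the steel bar handle of the upper drawer. The bar is 10 mm thick and 80 mm long, level, parallel to the drawer front, 32 mm centre to front face (27 mm clear behind it), 22 mm below the cabinet's top and 86 mm above the bench. This frame's -x points straight out of the cabinet, along the slide; y lies along the bar; z is up. It moves with the drawer.
- upper_drawer (a joint): travel of the upper drawer in m: 0 shut, grows as it is pulled out along -x of the handle's frame, stops at 0.110. It stays where it is left; sliding takes about 2 N plus 6 N per m/s.
- cabinet: grey sheet-steel cabinet with two drawers, fixed to the bench: 155 mm deep (x), 150 mm wide (y), 108 mm high; front faces -x; origin under its centre. Upper drawer: inside 135 mm wide, flat floor 51.5 mm above the bench, side walls up to 89 mm, front panel up to 104 mm. The drawer's inside begins 77.5 mm before the origin when shut. A tall machine column stands close to its left (+y).
- flange_mid (a point): centre of the aluminium flange, on its bore axis, half-way up its 38 mm. It lies hub up in the upper drawer. z: out of the hub; x: towards the ear. Disc diameter 52, 10 mm thick (its underside is 19 mm below this point); round hub diameter 34 from the disc's top to 19 mm above this point, to be gripped there. Bore 20 through the disc, 24 in the hub. About 0.22 kg.
- flange_hole (a point): centre of the 10 mm through hole in the flange's ear, 32 mm from the bore axis along the flange's +x, 14 mm below flange_mid. The ear is round, 22 mm across, 10 mm thick, so the flange reaches 43 mm from its axis on that side and 26 mm on the others.
- nest: seat on the fixed tilted table (dark plate 104 x 76 mm on rollers). Origin: centre of the round seat face, on the spigot's axis, 52 mm above the bench. z: out of the face along the spigot, 30 degrees from vertical; x: up the slope, from spigot to pin. Spigot: diameter 18, 26 mm tall, top 7 mm tapered. Pin: diameter 8, at x = 32 mm, 14 mm tall, top 5 mm tapered. Home: underside on this face.
- focus_block: bystander: stepped aluminium gauge block, 24 x 56 x 48 mm; origin under its centre
- v_block: bystander: steel V block, 60 x 50 x 42 mm; origin under its centre
- parts_tray: bystander: open blue tray with bolts, 85 x 126 x 32 mm; origin under its centre
- cup_a: bystander: white paper cup, 79 mm wide, 93 mm tall; origin under its centre
- bushing_steel: bystander: plain steel bushing, diameter 29 mm, 34 mm tall, standing beside the tilted table; origin under its centre
- blank_3: bystander: stepped turned blank of yellow metal, diameter 28 mm, 40 mm tall, standing beside the tilted table; origin under its centre
- loupe: bystander: black eye loupe, diameter 37 mm, 32 mm tall; origin under its centre

How it is judged:
By the outcome, as a careful person would: the job done as asked, in the order asked, and still so for the second after the job is handed in, with the robot touching nothing.
It also fails if it takes over 64 s, if anything falls off the work surface, if the arm or the gripper's body presses on something with over 40 N, if the wrist force passes 120 N, or if a joint passes its speed limit or range.

### The arm

A 6-joint arm with a two-finger parallel gripper is mounted at the origin on the work surface; the furniture and walls round the work are solid. World frame = base frame: x ahead of the robot, y to its left, z up, the work surface at z = 0. Lengths are in m, angles in rad, forces in N, time in s.
With the tool pointing down it reaches from about 0.25 to 0.725 m from the base axis. Payload 4 kg.
Tool frame: the origin (TCP) lies on the centre line of the jaws, within the pads' length; the fingertips stand 22 mm ahead of it and the grasp point (between the pads) lies 3 mm ahead of it; z points along the fingers, y is the line along which they close (so a half turn about z gives the same grasp; the last joint's range is limited). The gripper opens to 85 mm and grips with 20 to 120 N. Pads are 22 mm wide; open, the fingers measure 114 mm over their backs; the gripper's body (76 mm by 85 mm) begins 54 mm behind the grasp point. The pads swing forward as they close: fully open they stand 13 mm farther back than shut.
Start: joints at [-1.109, 0.241, 0.005, 1.335, 0, 1.571], TCP at [0.223, -0.448, 0.253] pointing down, gripper open.
Joint ranges: [-2.72, 2.72], [-1.05, 1.87], [-1.09, 1.28], [-1.99, 2.15], [-1.42, 1.44], [-3.14, 3.14]. Speed limits (rad/s): [2.79, 2.79, 3.14, 3.14, 3.14, 3.14].

### API

Orientations are given as a unit quaternion [x, y, z, w].
In Python, from workcell import bot gives the robot as it stands.
- The arm moves only by the shell command python3 -m inch 'ROWS'. ROWS is JSON, one flat list of numbers, 7 for each row, row after row: the shift along the world's x, y, z in mm, then the turn, a rotation vector about the world's x, y, z in rad, then the opening in per cent of the stroke, from 0 (shut) to 100 (fully open). A call has 1 to 8 rows; each row is the pose to reach, as a shift and turn from the pose commanded when the call began; what a row does not reach only later rows make up. A row lasts 1/12 s, in which the tool goes at most 41.7 mm and 7.16 degrees, less where a joint would pass 70% of its speed; a pose out of reach is approached as far as the arm can. A call with a gripper value outside its range is refused whole. The fingers move at their own pace and stop on an object; the grip force is fixed at half the most. Time passes only in rows, so rows that repeat a pose let the fingers close. It gives the time, the measured TCP pose, the force, the opening and the grip force at its end, in the units of the state.
- bot.get_obs(): the state, without advancing time (a new reading comes with each control period).
- bot.camera(name): name is "side" or "top" or "wrist"; returns the picture (400x640x3 uint8, blue, green, red); there is no depth.
- bot.camera_info(name): a dict with "intrinsics" (3x3 intrinsics, pixels), "camera_from_world" (4x4, takes a point from world to camera coordinates); the wrist camera has in their place "hand_eye" (4x4, takes a point from camera to tool coordinates, whose origin is the TCP and whose axes are the flange's). Camera axes: x right, y down, z forward; pixel columns grow to the right and rows downward; lengths in m; the calibration is good to about 2 mm. A picture is of the moment at which its call begins: read the wrist's pose just before it. camera_info takes no time and is no camera call.
- bot.job_done(): hands the job in; it is judged then, once.
Trained networks look in the newest picture that a camera, given by its name, has taken for a name from the list of things; names that differ only in an ending like _2 or _b are one class to them, and where a whole thing is asked for, a point or a joint stands for the part that bears it (a point fixed in the world has none). Each returns a list of dicts, best first, with "confidence" (0 to 1); they miss things now and then, are a little off and sometimes report something else, mostly with a low value. They report only what shows in the picture. A call takes as long as a camera call.
- bot.silhouettes(camera, target): "mask" (400x640 bool, what is visible of it) and "uv" ([column, row] in pixels, amid what is visible of it).
- bot.spot_point(camera, target): "uv" ([column, row] in pixels: a listed point, or the origin of a listed thing).
The state is a dict: "clock": time; "joint_pos": joint angles; "joint_vel": joint speeds; "tau": joint torques, N m; "eef_pos": TCP position; "tool_rot": TCP orientation; "ft_force": force on the tool from outside, world axes, zero at the start; "ft_torque": the same for the moment, N m; "grip_width": finger opening in m; "grasp_force": force on a finger pad.
Only numpy, scipy, OpenCV 4.12 (cv2) and the standard library are available. Lean on these libraries where they do the work, as an engineer would, in place of code of your own. Each camera call takes 0.05 s, during which the arm holds its last target. There are 200 camera calls.

## Working session

There is one attempt and no reset: what is moved stays moved. The work goes in short steps, Python scripts to look and compute and a shell command to move; the robot and the scene stay as the last step left them, time stands still between calls to the robot, and variables do not carry over. Pictures are saved under pics/ and viewed, at most 10 in all, crops included, and the job is handed in when it is done.

```bash
ls; mkdir -p pics
cat > h.py <<'E'
import numpy as np, cv2
from scipy.spatial.transform import Rotation as R
from workcell import bot
def cam(name):
    """K, camera_from_world (for wrist: uses the pose now)"""
    i=bot.camera_info(name); K=np.array(i["intrinsics"])
    if name!="wrist": return K,np.array(i["camera_from_world"])
    o=bot.get_obs(); T=np.eye(4); T[:3,:3]=R.from_quat(o["tool_rot"]).as_matrix(); T[:3,3]=o["eef_pos"]
    return K,np.linalg.inv(T@np.array(i["hand_eye"]))
def ray(K,E,uv):
    d=np.linalg.solve(K,[uv[0],uv[1],1.]); M=np.linalg.inv(E)
    return M[:3,3],M[:3,:3]@d
def at_z(K,E,uv,z):
    c,d=ray(K,E,uv); return c+d*(z-c[2])/d[2]
def tri(obs):
    A=np.zeros((3,3));b=np.zeros(3)
    for K,E,uv in obs:
        c,d=ray(K,E,uv);d=d/np.linalg.norm(d);P=np.eye(3)-np.outer(d,d);A+=P;b+=P@c
    return np.linalg.solve(A,b)
def proj(K,E,p):
    q=K@(E[:3,:3]@np.asarray(p)+E[:3,3]);return q[:2]/q[2]
E
python3 - <<'E'
from h import *
o=bot.get_obs();print({k:np.round(v,3).tolist() for k,v in o.items()})
for n in("side","top"):
    im=bot.camera(n);cv2.imwrite(f"pics/{n}0.png",im);K,E=cam(n);print(n,np.linalg.inv(E)[:3,3].round(3))
    for t,z in [("drawer_handle",.086),("cabinet",0),("nest",.052),("flange_mid",.0705),("flange_hole",.0565),("blank_3",0),("bushing_steel",0),("focus_block",0),("v_block",0),("parts_tray",0),("cup_a",0),("loupe",0)]:
        r=bot.spot_point(n,t)
        for q in r[:2]:print(n,t,round(q["confidence"],2),np.round(q["uv"],1),at_z(K,E,q["uv"],z).round(3))
print(bot.camera_info("wrist"))
E
```

```text
pics
{'clock': 0.0, 'joint_pos': [-1.109, 0.241, 0.004, 1.335, 0.0, 1.571], 'joint_vel': [0.001, 0.001, -0.0, 0.002, 0.001, 0.001], 'tau': [-0.001, -37.232, 25.241, 0.017, 0.0, -0.0], 'eef_pos': [0.223, -0.447, 0.252], 'tool_rot': [0.973, 0.229, -0.0, -0.001], 'ft_force': [-0.191, 0.42, -0.11], 'ft_torque': [0.022, 0.01, -0.027], 'grasp_force': 0.0, 'grip_width': 0.085}
side [0.068 0.56  0.938]
side drawer_handle 0.69 [310.  194.7] [ 0.515 -0.004  0.086]
side drawer_handle 0.19 [369.1 146. ] [ 0.487 -0.237  0.086]
side cabinet 0.68 [272.9 191.1] [ 0.651 -0.011  0.   ]
side nest 0.64 [355.2 155.8] [ 0.514 -0.213  0.052]
side flange_mid 0.46 [276.2 185.1] [0.613 0.011 0.071]
side flange_hole 0.59 [275.9 180.2] [ 0.634 -0.011  0.057]
side flange_hole 0.49 [356.4 157.3] [ 0.506 -0.206  0.056]
side blank_3 0.44 [384. 159.] [ 0.464 -0.296  0.   ]
side bushing_steel 0.5 [368.5 150.2] [ 0.521 -0.301  0.   ]
side focus_block 0.78 [320.1 301. ] [0.351 0.181 0.   ]
side v_block 0.64 [296.1 335.9] [0.346 0.278 0.   ]
side v_block 0.55 [309.3 193.9] [ 0.563 -0.062  0.   ]
side parts_tray 0.63 [44
[... 542 characters left out ...]
 0.284 0.   ]
top v_block 0.24 [303.9 190.5] [ 0.538 -0.003  0.   ]
top parts_tray 0.61 [410.3 260.7] [ 0.302 -0.366  0.   ]
top loupe 0.51 [337.3 161.7] [ 0.643 -0.118  0.   ]
{'intrinsics': array([[337.25596894,   0.        , 325.45182523],
       [  0.        , 337.25596894, 200.83362892],
       [  0.        ,   0.        ,   1.        ]]), 'hand_eye': array([[-5.90223089e-04, -9.63202652e-01, -2.68775564e-01,
         6.67308618e-02],
       [ 9.99999779e-01, -6.50476092e-04,  1.35121427e-04,
        -8.32107197e-04],
       [-3.04981395e-04, -2.68775424e-01,  9.63202823e-01,
        -1.20547106e-01],
       [ 0.00000000e+00,  0.00000000e+00,  0.00000000e+00,
         1.00000000e+00]])}
```

Run:
```python
import cv2
a=cv2.imread("pics/side0.png")[110:260,220:460];b=cv2.imread("pics/top0.png")[120:270,230:430]
cv2.imwrite("pics/a.png",cv2.resize(a,None,fx=3.3,fy=3.3,interpolation=2));cv2.imwrite("pics/b.png",cv2.resize(b,None,fx=4,fy=4,interpolation=2))
```

```text
(no output)
```

View pics/a.png

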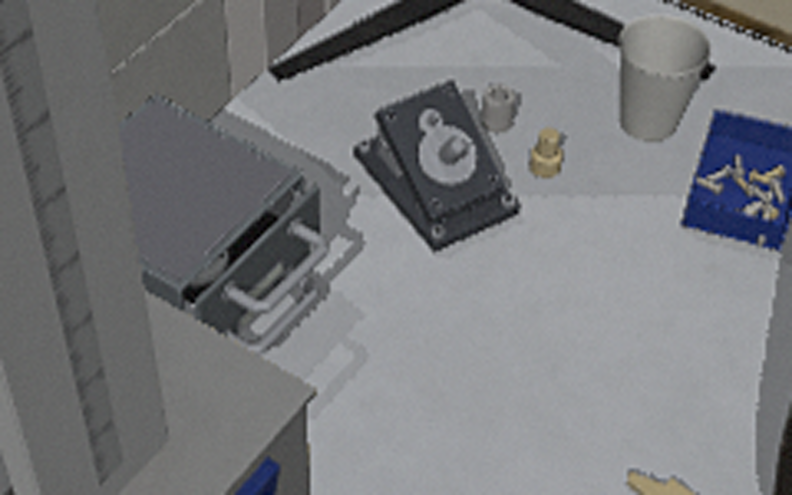

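View pics/b.png

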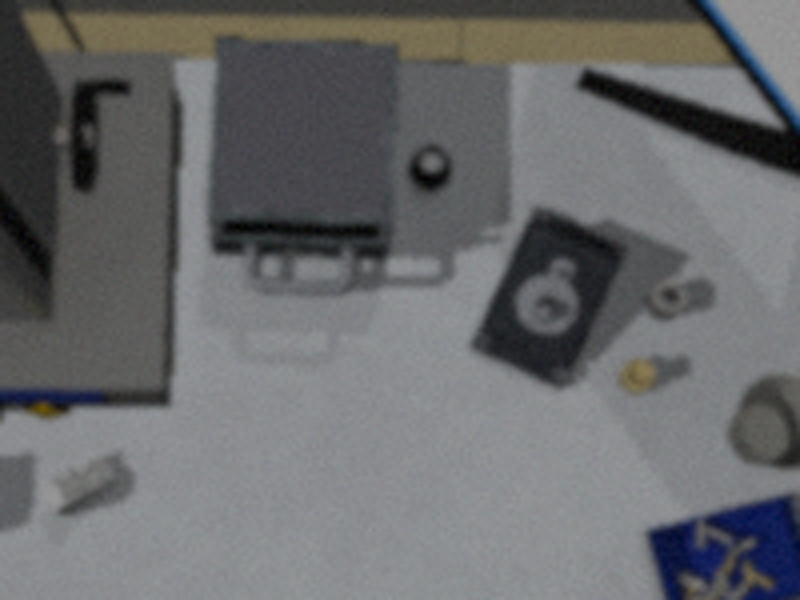

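The side view shows the drawer a little open, with its handle at about (310,195) and the nest's pin uphill and to the right of the spigot. In the top view the handle is at (300,193) and the nest at (364,197), which agrees with the detections. I'll move above the handle with the tool's x axis towards -y and the jaws along the slide.

```bash
python3 -m inch '[35,56,-6,0,0,-0.12,28, 70,113,-13,0,0,-0.24,28, 105,170,-20,0,0,-0.36,28, 140,226,-26,0,0,-0.48,28, 175,282,-32,0,0,-0.6,28, 210,338,-39,0,0,-0.72,28, 245,394,-45,0,0,-0.84,28, 280,452,-52,0,0,-0.96,28]'; python3 -m inch '[0,0,0,0,0,-0.12,28, 0,0,0,0,0,-0.24,28, 0,0,0,0,0,-0.36,28, 0,0,0,0,0,-0.48,28, 0,0,0,0,0,-0.6,28, 0,0,0,0,0,-0.72,28, 0,0,0,0,0,-0.84,28, 0,0,0,0,0,-0.96,28]'; python3 -m inch '[0,0,0,0,0,-0.114,28, 0,0,0,0,0,-0.114,28, 0,0,0,0,0,-0.114,28,0,0,0,0,0,-0.114,28]'
cat > look.py <<'E'
from h import *
import sys
n=sys.argv[1]; K,E=cam("wrist"); im=bot.camera("wrist"); cv2.imwrite(f"pics/{n}.png",im)
o=bot.get_obs(); print(o["clock"],np.round(o["eef_pos"],4),R.from_quat(o["tool_rot"]).as_matrix().round(3).tolist())
for a in sys.argv[2:]:
    t,z=a.split("=")
    for q in bot.spot_point("wrist",t)[:2]: print(t,round(q["confidence"],2),np.round(q["uv"],1),at_z(K,E,q["uv"],float(z)).round(4))
np.savez(f"pics/{n}.npz",K=K,E=E)
E
python3 look.py w1 drawer_handle=.086 cabinet=0 flange_mid=.0705 flange_hole=.0565
```

```text
clock: 1.97
eef_pos: [0.3755, -0.2034, 0.2255]
tool_rot: [0.98, -0.199, 0.0, 0.0]
ft_force: [1.3, -0.2, 0.9]
grip_width: 0.0239
grasp_force: 0.0
clock: 2.63
eef_pos: [0.2671, -0.2957, 0.2255]
tool_rot: [0.891, -0.449, 0.024, -0.065]
ft_force: [0.2, -0.7, 0.5]
grip_width: 0.0235
grasp_force: 0.0
clock: 2.97
eef_pos: [0.2447, -0.3095, 0.2255]
tool_rot: [0.871, -0.484, 0.031, -0.073]
ft_force: [-0.0, 0.5, -0.0]
grip_width: 0.0237
grasp_force: 0.0
3.0167 [ 0.2451 -0.3092  0.2255] [[0.53, -0.839, 0.125], [-0.848, -0.521, 0.097], [-0.016, -0.158, -0.987]]
```

View pics/w1.png

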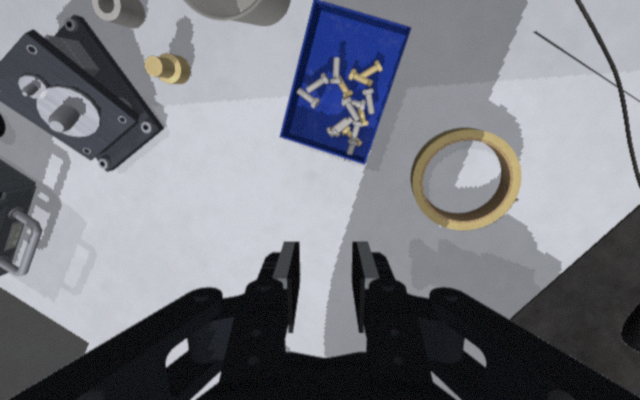

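The tool turned the wrong way round: joint 6 ran out of range and the pose drifted. I'll check the joints, then turn the other way.

```bash
python3 -c "
from h import *
o=bot.get_obs();print(np.round(o['joint_pos'],3),o['eef_pos'])
r=R.from_quat(o['tool_rot']);t=R.from_matrix([[0,-1,0],[-1,0,0],[0,0,-1]])
print((t*r.inv()).as_rotvec());m=r.as_matrix();print(np.degrees(np.arctan2(m[1,0],m[0,0])))"
```

```text
[-1.012  0.058 -0.297  1.233  0.158  3.141] [ 0.24536011 -0.30892772  0.22538005]
[-0.06026715  0.14943816 -0.55702796]
-57.94164112872123
```

```bash
python3 -m inch '[30,36,-3,-0.048,0.062,0,28, 60,72,-6,-0.097,0.125,0,28, 60,72,-6,-0.097,0.125,0,28]'
for i in 1 2 ; do python3 -m inch '[12,15,-1,0,0,0.12,28, 25,30,-2,0,0,0.24,28, 37,45,-3,0,0,0.36,28, 50,60,-5,0,0,0.48,28, 62,75,-6,0,0,0.6,28, 75,90,-7,0,0,0.72,28, 87,105,-8,0,0,0.84,28, 100,121,-9,0,0,0.96,28]'; done
for i in 1 2 3; do python3 -m inch '[0,0,0,0,0,0.12,28,0,0,0,0,0,0.24,28,0,0,0,0,0,0.36,28,0,0,0,0,0,0.48,28,0,0,0,0,0,0.6,28,0,0,0,0,0,0.72,28,0,0,0,0,0,0.84,28,0,0,0,0,0,0.96,28]' | head -3; done
python3 -c "
from h import *
o=bot.get_obs();print(np.round(o['joint_pos'],3),o['eef_pos'])
r=R.from_quat(o['tool_rot']);t=R.from_matrix([[0,-1,0],[-1,0,0],[0,0,-1]])
print((t*r.inv()).as_rotvec())"
```

```text
clock: 3.47
eef_pos: [0.2204, -0.3, 0.2203]
tool_rot: [0.886, -0.463, 0.008, -0.016]
ft_force: [0.4, -0.5, -0.2]
grip_width: 0.0241
grasp_force: 0.0
clock: 4.13
eef_pos: [0.321, -0.1792, 0.2115]
tool_rot: [1.0, -0.001, 0.0, -0.019]
ft_force: [1.0, -0.5, 0.6]
grip_width: 0.0241
grasp_force: 0.0
clock: 4.8
eef_pos: [0.4209, -0.058, 0.2023]
tool_rot: [0.887, 0.461, -0.009, -0.017]
ft_force: [-0.0, 0.1, -0.6]
grip_width: 0.0243
grasp_force: 0.0
clock: 5.47
eef_pos: [0.4204, -0.0587, 0.2024]
tool_rot: [0.574, 0.819, -0.015, -0.011]
clock: 6.13
eef_pos: [0.4204, -0.0587, 0.2024]
tool_rot: [0.131, 0.991, -0.018, -0.002]
clock: 6.8
eef_pos: [0.4204, -0.0587, 0.2024]
tool_rot: [-0.342, 0.94, -0.017, 0.007]
[-0.123  0.103 -0.301  1.139 -0.023 -0.821] [ 0.42036724 -0.05870618  0.20238849]
[0.01398597 0.03498068 0.87305569]
```

Working. Finish the turn and move above the handle.

```bash
python3 -m inch '[10,8,0,0.002,0.004,0.11,28, 20,16,0,0.003,0.008,0.22,28, 30,24,0,0.005,0.013,0.33,28, 40,32,0,0.007,0.017,0.44,28, 50,40,0,0.009,0.022,0.55,28, 60,48,0,0.01,0.026,0.66,28, 75,56,0,0.012,0.03,0.77,28, 85,63,0,0.014,0.035,0.873,28]'; python3 -m inch '[0,0,0,0,0,0,28,0,0,0,0,0,0,28]'|head -1;  python3 look.py w2 drawer_handle=.086 cabinet=0 flange_mid=.0705 flange_hole=.0565 nest=.052
```

```text
clock: 7.47
eef_pos: [0.5064, 0.0048, 0.2023]
tool_rot: [-0.707, 0.707, -0.0, 0.001]
ft_force: [0.8, 0.8, -0.3]
grip_width: 0.0239
grasp_force: 0.0
clock: 7.63
7.6833 [0.5047 0.0039 0.202 ] [[-0.008, -1.0, -0.0], [-1.0, 0.008, -0.001], [0.001, 0.0, -1.0]]
drawer_handle 0.83 [310.6 190.7] [ 0.5144 -0.0054  0.086 ]
cabinet 0.82 [182.9 167.3] [ 0.6414 -0.0086  0.    ]
flange_hole 0.7 [308.8 191.1] [0.5173 0.0021 0.0565]
```

View pics/w2.png

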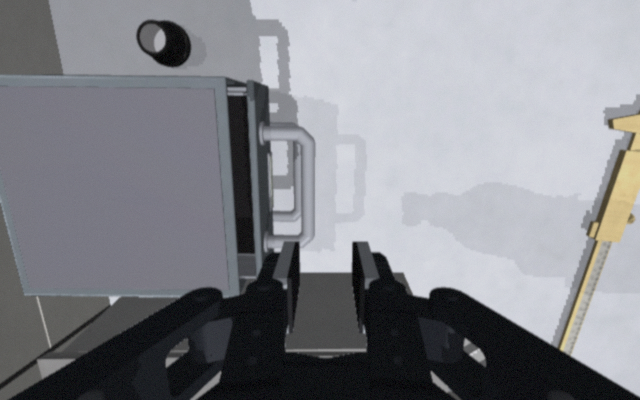

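The wrist view shows the handle bar running from about (308,132) to (308,240), with the fingers just beyond its far end and the gauge of the clear gap to the front at column 250–270.

Run:
```python
from h import *
d=np.load("pics/w2.npz");K,E=d["K"],d["E"]
for n,uv,z in [("bar top",(308,140),.091),("bar bot",(307,232),.091),("cab edge a",(221,80),.108),("cab edge b",(237,290),.108),("panel a",(268,85),.104),("panel b",(270,270),.104)]: print(n,at_z(K,E,uv,z).round(4))
im=cv2.imread("pics/w2.png")
for r in(150,180,210,230):print(r,im[r,290:325].mean(1).astype(int))
```

```text
bar top [ 0.5152 -0.0421  0.091 ]
bar bot [0.5174 0.0244 0.091 ]
cab edge a [ 0.5658 -0.0797  0.108 ]
cab edge b [0.5673 0.0615 0.108 ]
panel a [ 0.5384 -0.0769  0.104 ]
panel b [0.5437 0.0481 0.104 ]
150 [137 136 128 101  89  97 106 125 152 157 134 111 123 141 152 163 168 174
 176 169 169 161 151 141 138 164 191 198 200 199 197 198 201 197 197]
180 [135 139 132 118 111 126 142 150 160 160 152 126 120 135 151 159 167 171
 174 173 168 162 153 143 148 185 199 198 201 197 199 199 203 201 202]
210 [165 147 120 100 104 118 135 147 155 161 155 127 116 133 148 158 169 172
 173 173 168 162 150 142 152 189 198 197 199 199 199 200 199 199 201]
230 [199 199 199 199 197 199 201 200 198 198 183 141 116 128 145 159 167 172
 174 176 170 162 152 143 149 186 201 198 198 199 199 198 199 199 199]
```

```bash
python3 -m inch '[5,-5,-15,0,0,0,24, 10,-9,-30,0,0,0,24, 10,-9,-50,0,0,0,24, 10,-9,-65,0,0,0,24, 10,-9,-78,0,0,0,24, 10,-9,-85,0,0,0,24,10,-9,-85,0,0,0,24]' ; python3 -m inch '[0,0,-8,0,0,0,24,0,0,-16,0,0,0,24,0,0,-22,0,0,0,24,0,0,-28,0,0,0,24,0,0,-28,0,0,0,24]'
```

```text
clock: 8.52
eef_pos: [0.5137, -0.0053, 0.1159]
tool_rot: [-0.705, 0.709, 0.0, -0.001]
ft_force: [-1.1, 0.1, 1.1]
grip_width: 0.0202
grasp_force: 0.0
clock: 8.93
eef_pos: [0.5142, -0.0051, 0.0882]
tool_rot: [-0.705, 0.709, -0.0, -0.001]
ft_force: [-0.6, 0.3, 1.3]
grip_width: 0.0201
grasp_force: 0.0
```

No contact. I'll close on the bar.

```bash
python3 -m inch '[0,0,0,0,0,0,0,0,0,0,0,0,0,0,0,0,0,0,0,0,0,0,0,0,0,0,0,0]'; python3 -m inch '[-6,0,0,0,0,0,0,-16,0,0,0,0,0,0,-28,0,0,0,0,0,0,-40,1,0,0,0,0,0]'
```

```text
clock: 9.27
eef_pos: [0.5154, -0.0051, 0.0893]
tool_rot: [-0.705, 0.709, -0.001, 0.0]
ft_force: [2.1, 0.6, -3.4]
grip_width: 0.0079
grasp_force: 58.3
clock: 9.6
eef_pos: [0.4747, -0.0044, 0.0893]
tool_rot: [-0.705, 0.709, -0.001, -0.0]
ft_force: [2.7, -2.0, -6.5]
grip_width: 0.0076
grasp_force: 59.1
```

```bash
python3 -m inch '[-10,0,0,0,0,0,0,-20,0,0,0,0,0,0,-30,0,0,0,0,0,0,-38,1,0,0,0,0,0]'; python3 -m inch '[-4,0,0,0,0,0,0,-7,0,0,0,0,0,0,-7,0,0,0,0,0,0]'
```

```text
clock: 9.93
eef_pos: [0.4359, -0.0036, 0.0893]
tool_rot: [-0.705, 0.709, -0.001, -0.001]
ft_force: [2.4, -2.6, -7.5]
grip_width: 0.0081
grasp_force: 59.1
clock: 10.18
eef_pos: [0.4288, -0.0035, 0.0893]
tool_rot: [-0.705, 0.709, -0.0, -0.001]
ft_force: [-2.1, -3.7, -3.8]
grip_width: 0.0082
grasp_force: 59.4
```

```bash
python3 -m inch '[-3,0,0,0,0,0,0,-5,0,0,0,0,0,0,-5,0,0,0,0,0,0]'; python3 -m inch '[0,0,0,0,0,0,24,0,0,0,0,0,0,24,0,0,0,0,0,0,24,0,0,0,0,0,0,24]'; python3 -m inch '[0,0,15,0,0,0,24,0,0,40,0,0,0,24,0,0,75,0,0,0,24,0,0,105,0,0,0,24,20,0,125,0,0,0,30,40,0,125,0,0,0,40,60,0,125,0,0,0,50,60,0,125,0,0,0,60]'; python3 look.py w3 drawer_handle=.086 flange_mid=.0705 flange_hole=.0565
```

```text
clock: 10.43
eef_pos: [0.4249, -0.0034, 0.0893]
tool_rot: [-0.705, 0.709, -0.001, -0.0]
ft_force: [0.6, -3.4, -5.1]
grip_width: 0.0078
grasp_force: 59.1
clock: 10.77
eef_pos: [0.4256, -0.0028, 0.0899]
tool_rot: [-0.705, 0.709, -0.001, 0.001]
ft_force: [-0.1, 0.3, 0.3]
grip_width: 0.0205
grasp_force: 0.0
clock: 11.43
eef_pos: [0.489, -0.0029, 0.2155]
tool_rot: [-0.705, 0.709, -0.002, 0.002]
ft_force: [0.1, -0.8, 0.1]
grip_width: 0.0511
grasp_force: 0.0
11.4833 [ 0.4867 -0.0029  0.2147] [[-0.006, -1.0, 0.002], [-1.0, 0.006, -0.001], [0.001, -0.002, -1.0]]
drawer_handle 0.62 [412.  197.8] [ 0.4219 -0.0033  0.086 ]
flange_mid 0.69 [290.7 202.7] [0.5169 0.0046 0.0705]
flange_hole 0.55 [252.8 189.6] [ 0.5504 -0.0033  0.0565]
```

View pics/w3.png

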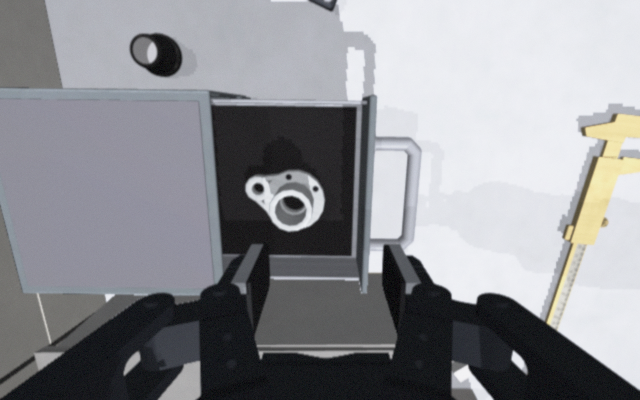

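Flange seen with its hub-top ring at about (293,209) and its ear hole at (257,188), ear pointing into the cabinet. I'll work out its pose, then the nest's heading from the top view, and plan a nest look.

Run:
```python
from h import *
d=np.load("pics/w3.npz");K,E=d["K"],d["E"]
c=at_z(K,E,(293,209),.0895);h=at_z(K,E,(257,188),.0615)
print("flange hubtop",c.round(4),"hole",h.round(4),"yaw",np.degrees(np.arctan2(*(h-c)[[1,0]])),"dist",np.linalg.norm((h-c)[:2]))
print("cab edge",at_z(K,E,(217,200),.108),"panel",at_z(K,E,(366,190),.104))
K,E=cam("top")
im=cv2.imread("pics/top0.png");a=[(537,210),(620,243),(560,383),(473,345)]
# plate corners: x_nest +-52, y +-38 ; fit nest yaw, x,y
from scipy.optimize import least_squares
uv=np.array([(230+u/4,120+v/4) for u,v in [(545,300),(566,266)]])
def N(p):
    Rm=(R.from_euler('z',p[2])*R.from_euler('y',-np.pi/6)).as_matrix();return Rm,np.array([p[0],p[1],.052])
def f(p):
    Rm,t=N(p);return np.concatenate([proj(K,E,t)-uv[0],proj(K,E,t+Rm@[.032,0,0.007])-uv[1]])
s=least_squares(f,[.508,-.208,-.55]);p=s.x;print("nest",p[:2],np.degrees(p[2]),s.fun.round(2))
Rm,t=N(p);print("standoff TCP",(t+Rm@[0,0,.13]).round(4),"ny",Rm[:,1].round(3))
```

```text
flange hubtop [0.5131 0.0042 0.0895] hole [ 0.5457 -0.0058  0.0615] yaw -17.069579751602408 dist 0.03410333071557839
cab edge [ 0.56430278 -0.00826626  0.108     ] panel [ 0.459404   -0.01400725  0.104     ]
nest [ 0.51711449 -0.21422692] -31.393053099425472 [ 0.34 -0.55 -0.33  0.55]
standoff TCP [ 0.4616 -0.1804  0.1646] ny [0.521 0.854 0.   ]
```

```bash
python3 -m inch '[0,-22,0,0,0,-0.12,60, -5,-44,0,0,0,-0.24,60, -10,-66,0,0,0,-0.36,60, -14,-88,0,0,0,-0.48,60, -18,-110,0,0,0,-0.6,60, -22,-132,0,0,0,-0.72,60, -26,-154,0,0,0,-0.84,60, -29,-174,0,0,0,-0.96,60]'|head -2;python3 -m inch '[0,0,0,0,0,-0.12,60,0,0,0,0,0,-0.24,60,0,0,0,0,0,-0.36,60,0,0,0,0,0,-0.48,60,0,0,0,0,0,-0.6,60,0,0,0,0,0,-0.72,60,0,0,0,0,0,-0.84,60,0,0,0,0,0,-0.96,60]'|head -2;python3 -m inch '[0,0,0,0,0,-0.1,60,0,0,0,0,0,-0.2,60,0,0,0,0,0,-0.2,60]'|head -3
python3 -m inch '[0,0,-10,-0.055,-0.09,0,60,0,0,-20,-0.109,-0.179,0,60,0,0,-30,-0.164,-0.268,0,60,0,0,-40,-0.218,-0.358,0,60,0,0,-48,-0.273,-0.447,0,60,0,0,-48,-0.273,-0.447,0,60,0,0,-48,-0.273,-0.447,0,60]'
python3 look.py w4 nest=.052 ; python3 -c "
from h import *
print(bot.get_obs()['joint_pos'])"
```

```text
clock: 12.3
eef_pos: [0.4547, -0.1779, 0.2144]
clock: 12.97
eef_pos: [0.4551, -0.1767, 0.2144]
clock: 13.22
eef_pos: [0.4552, -0.1767, 0.2144]
tool_rot: [0.275, 0.961, -0.0, -0.001]
clock: 13.8
eef_pos: [0.4519, -0.1755, 0.1636]
tool_rot: [0.264, 0.93, -0.069, 0.244]
ft_force: [1.5, -0.5, 0.1]
grip_width: 0.0514
grasp_force: 0.0
13.85 [ 0.4562 -0.177   0.1672] [[-0.737, 0.526, 0.424], [0.457, 0.851, -0.26], [-0.498, 0.002, -0.867]]
nest 0.6 [328.3 208.1] [ 0.5136 -0.2118  0.052 ]
[-0.29935643 -0.02127002 -0.67816115  0.40221279 -0.12381318  0.22305167]
```

View pics/w4.png

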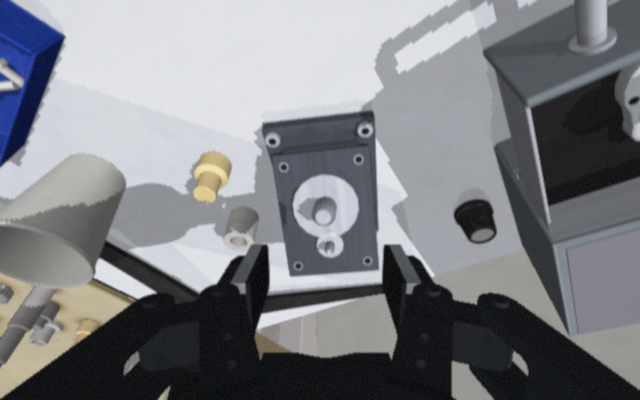

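The nest is seen squarely: seat disc at about (325,206), spigot top at about (324,210), pin boss at about (330,244). A zoomed crop will sharpen the picks.

Run:
```python
from h import *
im=cv2.imread("pics/w4.png")[165:275,260:390]
cv2.imwrite("pics/w4c.png",cv2.resize(im,None,fx=5,fy=5,interpolation=cv2.INTER_CUBIC))
```

```text
(no output)
```

View pics/w4c.png

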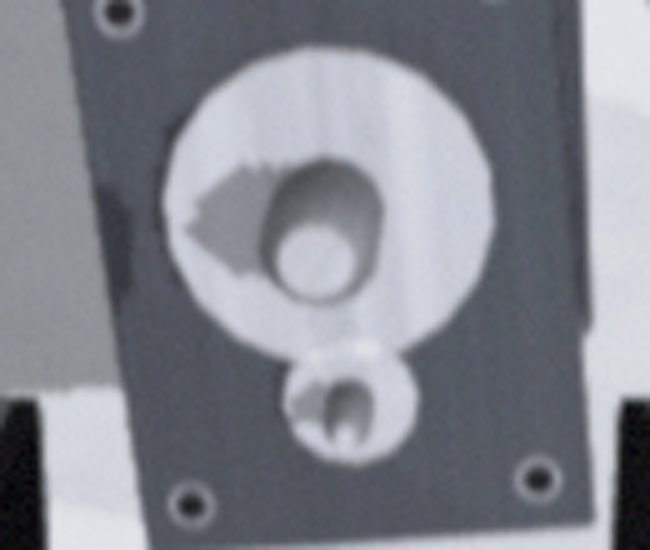

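```bash
cat > nest.py <<'E'
from h import *
from scipy.optimize import least_squares
d=np.load("pics/w4.npz");K,E=d["K"],d["E"]
uv=np.array([(325.7,205.8),(323.0,217.6),(330.4,245),(329,251.4)])
P=np.array([(0,0,0),(0,0,.026),(.032,0,0),(.032,0,.014)])
def pose(p):
    return (R.from_euler('z',p[2])*R.from_euler('y',-np.pi/6)).as_matrix(),np.array([p[0],p[1],.052+(p[3] if len(p)>3 else 0)])
def f(p):
    Rm,t=pose(p);return np.concatenate([proj(K,E,t+Rm@q)-u for q,u in zip(P,uv)])
for p0 in([.51,-.21,-.55],[.51,-.21,-.55,0]):
    s=least_squares(f,p0);print(s.x.round(4),np.degrees(s.x[2]),s.fun.round(2))
    if len(p0)==3: np.save("nest.npy",s.x)
E
python3 nest.py
```

```text
[ 0.5111 -0.2128 -0.416 ] -23.832935227789743 [-0.15  0.85  0.04 -0.7  -0.15 -0.4   0.24  0.27]
[ 0.51   -0.2121 -0.4164  0.0011] -23.859894327199203 [-0.15  0.72  0.03 -0.78 -0.14 -0.3   0.25  0.43]
```

```bash
python3 -m inch '[0,0,20,0.09,0.149,0,60,0,0,40,0.182,0.298,0,60,0,0,50,0.273,0.447,0,60,10,36,50,0.273,0.447,0,60,22,72,50,0.273,0.447,0,60,34,108,50,0.273,0.447,0,60,45,145,50,0.273,0.447,0,60,55,181,50,0.273,0.447,0,60]'|head -3;python3 -m inch '[0,0,-15,0,0,0.12,60,0,0,-30,0,0,0.25,60,0,0,-45,0,0,0.25,60,0,0,-45,0,0,0.25,60,0,0,-45,0,0,0.25,60]'|head -3;python3 look.py w5 flange_mid=.0705 flange_hole=.0565; python3 -c "
import cv2;im=cv2.imread('pics/w5.png')[150:310,220:430];cv2.imwrite('pics/w5c.png',cv2.resize(im,None,fx=3.5,fy=3.5,interpolation=2))"
```

```text
clock: 14.57
eef_pos: [0.516, 0.005, 0.2189]
tool_rot: [0.275, 0.962, 0.001, 0.001]
clock: 14.98
eef_pos: [0.5135, 0.0037, 0.1728]
tool_rot: [0.152, 0.988, -0.0, -0.0]
15.0333 [0.5136 0.0036 0.1733] [[-0.954, 0.301, 0.001], [0.301, 0.954, -0.0], [-0.001, 0.0, -1.0]]
flange_mid 0.77 [331.  213.9] [0.5165 0.0064 0.0705]
flange_hole 0.95 [324.3 248.9] [ 0.5459 -0.0079  0.0565]
flange_hole 0.61 [ 13.1 291.3] [ 0.5065 -0.2528  0.0565]
```

View pics/w5c.png

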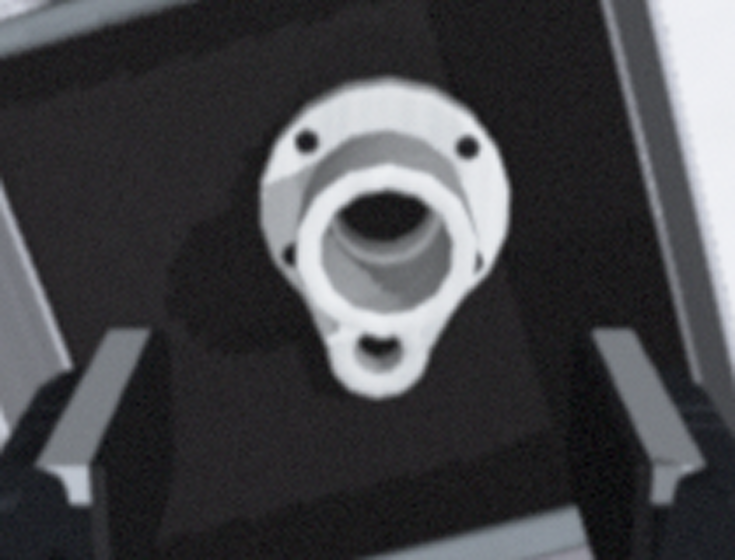

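The crop shows the hub-top ring centre at image (330.4,220.3) and the ear hole at (328.6,249.4).

Run:
```python
from h import *
d=np.load("pics/w5.npz");K,E=d["K"],d["E"]
c=at_z(K,E,(330.4,220.3),.0895);h=at_z(K,E,(328.6,249.4),.0615)
print(c,h,np.degrees(np.arctan2(*(h-c)[[1,0]])),np.linalg.norm((h-c)[:2]))
```

```text
[0.5145557  0.00626527 0.0895    ] [ 0.54519427 -0.00430124  0.0615    ] -19.02809580783201 0.03240946199706432
```

```bash
python3 -m inch '[1,2,-20,0,0,-0.02,60,1,2,-40,0,0,-0.02,60,1,2,-58,0,0,-0.02,60,1,2,-70,0,0,-0.02,60,1,2,-79,0,0,-0.02,60,1,2,-85,0,0,-0.02,60,1,2,-85,0,0,-0.02,60]';python3 -m inch '[0,0,0,0,0,0,20,0,0,0,0,0,0,20,0,0,0,0,0,0,20,0,0,0,0,0,0,20,0,0,0,0,0,0,20]'
```

```text
clock: 15.72
eef_pos: [0.5121, 0.0057, 0.0861]
tool_rot: [0.162, 0.987, -0.0, -0.001]
ft_force: [-0.9, 0.8, 0.1]
grip_width: 0.051
grasp_force: 0.0
clock: 16.13
eef_pos: [0.5132, 0.0058, 0.0877]
tool_rot: [0.162, 0.987, -0.0, 0.001]
ft_force: [-0.3, -0.3, 5.5]
grip_width: 0.0316
grasp_force: 60.7
```

```bash
python3 -m inch '[0,0,5,0,0,0,20,0,0,15,0,0,0,20,0,0,30,0,0,0,20,0,0,50,0,0,0,20,0,0,70,0,0,0,20,0,0,90,0,0,0,20,0,0,100,0,0,0,20,0,0,100,0,0,0,20]';python3 look.py w6 flange_mid=.17 flange_hole=.157;  python3 -c "
import cv2;im=cv2.imread('pics/w6.png')[190:350,220:430];cv2.imwrite('pics/w6c.png',cv2.resize(im,None,fx=3.5,fy=3.5,interpolation=2))"
```

```text
clock: 16.8
eef_pos: [0.5135, 0.0059, 0.1891]
tool_rot: [0.162, 0.987, 0.0, 0.002]
ft_force: [-0.1, 0.2, -2.7]
grip_width: 0.0313
grasp_force: 59.9
16.85 [0.5126 0.0059 0.1873] [[-0.948, 0.32, 0.001], [0.32, 0.948, -0.0], [-0.001, -0.0, -1.0]]
flange_mid 0.78 [325.  274.2] [0.5175 0.0039 0.17  ]
flange_hole 0.66 [320.1 315.1] [ 0.5455 -0.0082  0.157 ]
flange_hole 0.29 [ 78.6 274.3] [ 0.4846 -0.1151  0.157 ]
```

View pics/w6c.png

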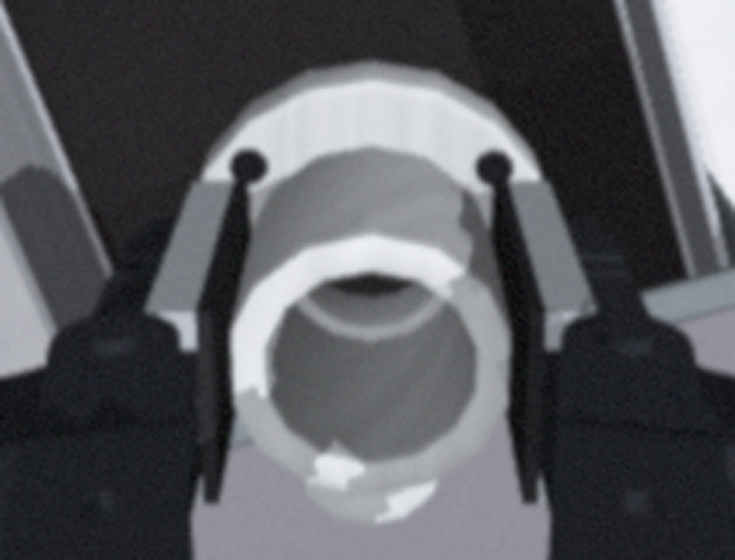

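In hand, the hub-top ring centre is at image (326,293.4), the disc's near edge at (326,213.4), and the bolt holes are symmetric. So the flange sits square, with its x opposite the tool's x.

```bash
cat > plan.py <<'E'
from h import *
d=np.load("pics/w6.npz");K=d["K"];H=np.array(bot.camera_info("wrist")["hand_eye"]);Ec=np.linalg.inv(H)
a=at_z(K,Ec,(326,293.4),-.0018);b=at_z(K,Ec,(326,213.4),.0262)
print("hub top centre in tool",a.round(4),"disc edge",b.round(4),"-> centre x",b[0]-.026)
p=np.load("nest.npy");Rn=(R.from_euler('z',p[2])*R.from_euler('y',-np.pi/6)).as_matrix();t=np.array([p[0],p[1],.052])
Rt=Rn@np.diag([-1,1,-1])          # tool x=-nx, z=-nz
off=np.array([(a[0]+b[0]-.026)/2,(a[1]+b[1])/2,.0362]);print("off",off)
o=bot.get_obs();q=R.from_quat(o["tool_rot"])
print("rotvec now->goal",(R.from_matrix(Rt)*q.inv()).as_rotvec().round(4))
print("nz",Rn[:,2].round(4),"nx",Rn[:,0].round(4),"ny",Rn[:,1].round(4))
for h in(.07,.035,.024,.01,0):
    g=t+Rn@[0,0,h]-Rt@off;print(h,g.round(4),"shift mm",((g-o["eef_pos"])*1e3).round(1))
E
python3 plan.py
```

```text
hub top centre in tool [-0.0017 -0.0002 -0.0018] disc edge [ 0.0226 -0.0001  0.0262] -> centre x -0.003404144484821108
off [-0.00254101 -0.000155    0.0362    ]
rotvec now->goal [-0.1894 -0.4919 -0.0881]
nz [-0.4574  0.202   0.866 ] nx [ 0.7922 -0.3499  0.5   ] ny [0.4041 0.9147 0.    ]
0.07 [ 0.4606 -0.1903  0.1427] shift mm [ -50.7 -196.1  -42.6]
0.035 [ 0.4766 -0.1974  0.1124] shift mm [ -34.7 -203.2  -72.9]
0.024 [ 0.4816 -0.1996  0.1029] shift mm [ -29.6 -205.4  -82.4]
0.01 [ 0.488  -0.2024  0.0907] shift mm [ -23.2 -208.3  -94.6]
0 [ 0.4926 -0.2044  0.0821] shift mm [ -18.7 -210.3 -103.2]
```

```bash
python3 -m inch '[-10,-28,0,-0.027,-0.07,-0.012,20,-20,-56,0,-0.054,-0.14,-0.025,20,-28,-84,0,-0.081,-0.211,-0.038,20,-35,-112,0,-0.108,-0.281,-0.05,20,-42,-140,-12,-0.135,-0.351,-0.063,20,-48,-168,-27,-0.162,-0.422,-0.075,20,-50.5,-196,-42,-0.189,-0.492,-0.088,20,-50.5,-196,-42,-0.189,-0.492,-0.088,20]';python3 -m inch '[0,0,0,0,0,0,20,0,0,0,0,0,0,20,0,0,0,0,0,0,20]';python3 plan.py; python3 look.py w7
```

```text
clock: 17.62
eef_pos: [0.4525, -0.1907, 0.1363]
tool_rot: [0.202, 0.946, -0.054, 0.248]
ft_force: [-2.2, 1.6, -4.0]
grip_width: 0.0312
grasp_force: 60.8
clock: 17.87
eef_pos: [0.463, -0.19, 0.1453]
tool_rot: [0.199, 0.945, -0.053, 0.255]
ft_force: [0.4, -0.7, -1.0]
grip_width: 0.0315
grasp_force: 60.8
hub top centre in tool [-0.0023 -0.0003 -0.0018] disc edge [ 0.0222 -0.0003  0.0262] -> centre x -0.0038461458345374726
off [-0.00308596 -0.00029818  0.0362    ]
rotvec now->goal [-0.0001  0.0032 -0.0017]
nz [-0.4574  0.202   0.866 ] nx [ 0.7922 -0.3499  0.5   ] ny [0.4041 0.9147 0.    ]
0.07 [ 0.4602 -0.19    0.1424] shift mm [-2.8 -0.  -2.8]
0.035 [ 0.4762 -0.197   0.1121] shift mm [ 13.2  -7.1 -33.1]
0.024 [ 0.4812 -0.1993  0.1026] shift mm [ 18.2  -9.3 -42.7]
0.01 [ 0.4876 -0.2021  0.0905] shift mm [ 24.6 -12.1 -54.8]
0 [ 0.4922 -0.2041  0.0818] shift mm [ 29.2 -14.2 -63.4]
17.9167 [ 0.4634 -0.1899  0.1456] [[-0.791, 0.402, 0.461], [0.348, 0.916, -0.201], [-0.503, 0.001, -0.864]]
```

View pics/w7.png

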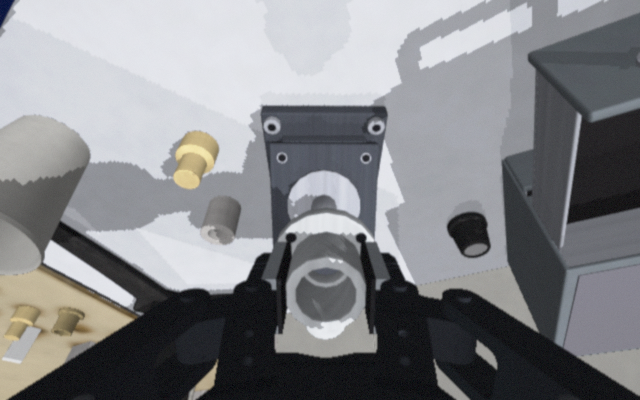

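The jaws, flange, spigot and plate line up: seat at column ~324.5, flange at ~326, and the plan already shifts for that. I'll descend to just above the spigot and re-check.

```bash
python3 -m inch '[4,-2,-11,0,0.001,0,20,8,-5,-22,0,0.002,-0.001,20,13,-7,-33,0,0.003,-0.002,20,13,-7,-33,0,0.003,-0.002,20,13,-7,-33,0,0.003,-0.002,20,13,-7,-33,0,0.003,-0.002,20]';sleep 0;python3 plan.py
```

```text
clock: 18.42
eef_pos: [0.4755, -0.1968, 0.1122]
tool_rot: [0.2, 0.945, -0.054, 0.253]
ft_force: [-0.7, 0.0, -1.7]
grip_width: 0.0312
grasp_force: 60.7
hub top centre in tool [-0.0023 -0.0003 -0.0018] disc edge [ 0.0222 -0.0003  0.0262] -> centre x -0.003843214067941702
off [-0.0030824  -0.00030088  0.0362    ]
rotvec now->goal [0.0002 0.     0.0002]
nz [-0.4574  0.202   0.866 ] nx [ 0.7922 -0.3499  0.5   ] ny [0.4041 0.9147 0.    ]
0.07 [ 0.4602 -0.19    0.1424] shift mm [-15.3   6.8  30.2]
0.035 [ 0.4762 -0.197   0.1121] shift mm [ 0.7 -0.3 -0.1]
0.024 [ 0.4812 -0.1993  0.1026] shift mm [ 5.7 -2.5 -9.6]
0.01 [ 0.4876 -0.2021  0.0905] shift mm [ 12.1  -5.3 -21.7]
0 [ 0.4922 -0.2041  0.0818] shift mm [ 16.7  -7.3 -30.4]
```

```bash
python3 -m inch '[2.5,-1,-4,0,0,0,20,5,-2,-8.5,0,0,0,20,7.5,-3.2,-13,0,0,0,20,7.5,-3.2,-13,0,0,0,20,7.5,-3.2,-13,0,0,0,20]';python3 plan.py | tail -2
```

```text
clock: 18.83
eef_pos: [0.4819, -0.2003, 0.0979]
tool_rot: [0.2, 0.945, -0.054, 0.252]
ft_force: [0.0, 0.1, -2.9]
grip_width: 0.0313
grasp_force: 60.7
0.01 [ 0.4876 -0.2021  0.0905] shift mm [ 5.8 -1.8 -7.4]
0 [ 0.4922 -0.2041  0.0818] shift mm [ 10.3  -3.8 -16.1]
```

```bash
python3 -m inch '[0,0,0,0,0,0,20,0,0,0,0,0,0,20]';python3 plan.py | tail -2;python3 -m inch '[1.8,-0.6,-2.5,0,0,0,20,3.5,-1.2,-5,0,0,0,20,3.5,-1.2,-5,0,0,0,20]';python3 plan.py | tail -2
```

```text
clock: 19.0
eef_pos: [0.4821, -0.2004, 0.0985]
tool_rot: [0.2, 0.945, -0.054, 0.253]
ft_force: [-0.2, -0.6, -3.9]
grip_width: 0.0313
grasp_force: 60.7
0.01 [ 0.4876 -0.2021  0.0905] shift mm [ 5.6 -1.7 -8. ]
0 [ 0.4922 -0.2041  0.0818] shift mm [ 10.1  -3.7 -16.7]
clock: 19.25
eef_pos: [0.4858, -0.2016, 0.0931]
tool_rot: [0.2, 0.945, -0.054, 0.253]
ft_force: [-0.5, 0.8, -2.1]
grip_width: 0.0316
grasp_force: 60.7
0.01 [ 0.4876 -0.2021  0.0905] shift mm [ 1.9 -0.5 -2.6]
0 [ 0.4922 -0.2041  0.0818] shift mm [  6.4  -2.5 -11.3]
```

Bore is over the spigot without force, and the pin begins now.

```bash
python3 -m inch '[1,-0.4,-1.9,0,0,0,20,2,-0.8,-3.8,0,0,0,20,3,-1.2,-5.7,0,0,0,20,3,-1.2,-5.7,0,0,0,20]';python3 plan.py | tail -1
```

```text
clock: 19.58
eef_pos: [0.4886, -0.2027, 0.0872]
tool_rot: [0.2, 0.945, -0.054, 0.253]
ft_force: [0.8, -0.4, -2.5]
grip_width: 0.0313
grasp_force: 60.7
0 [ 0.4922 -0.2041  0.0818] shift mm [ 3.6 -1.4 -5.4]
```

```bash
python3 -m inch '[1.2,-0.5,-1.8,0,0,0,20,2.4,-1,-3.6,0,0,0,20,3.2,-1.3,-4.8,0,0,0,20,3.2,-1.3,-4.8,0,0,0,20]';python3 -m inch '[0.5,-0.2,-0.9,0,0,0,20,0.9,-0.4,-1.7,0,0,0,20,0.9,-0.4,-1.7,0,0,0,20]';python3 plan.py | tail -1
```

```text
clock: 19.92
eef_pos: [0.4918, -0.2041, 0.0826]
tool_rot: [0.2, 0.945, -0.054, 0.253]
ft_force: [-0.6, 0.1, -2.5]
grip_width: 0.0312
grasp_force: 60.7
clock: 20.17
eef_pos: [0.4927, -0.2044, 0.0813]
tool_rot: [0.2, 0.945, -0.054, 0.253]
ft_force: [-0.2, 0.7, -1.8]
grip_width: 0.0315
grasp_force: 60.9
0 [ 0.4922 -0.2041  0.0818] shift mm [-0.5  0.3  0.5]
```

Nothing felt yet, so I'll keep pressing in small steps until the seat is felt.

```bash
python3 -m inch '[0.5,-0.2,-0.9,0,0,0,20,0.5,-0.2,-0.9,0,0,0,20]'|sed -n 2,4p;python3 -m inch '[0.5,-0.2,-0.9,0,0,0,20,0.5,-0.2,-0.9,0,0,0,20]'|sed -n 2,4p
```

```text
eef_pos: [0.4928, -0.2044, 0.0813]
tool_rot: [0.2, 0.945, -0.054, 0.253]
ft_force: [-9.8, 5.4, 10.0]
eef_pos: [0.4928, -0.2044, 0.0812]
tool_rot: [0.2, 0.945, -0.054, 0.253]
ft_force: [-18.5, 7.9, 22.2]
```

Seated (~30 N along the spigot axis). I'll relax, release and retreat along the axis.

```bash
python3 -m inch '[-0.8,0.3,1.5,0,0,0,20,-0.8,0.3,1.5,0,0,0,60,-0.8,0.3,1.5,0,0,0,60,-0.8,0.3,1.5,0,0,0,60,-0.8,0.3,1.5,0,0,0,60]';python3 -m inch '[-4,2,8,0,0,0,60,-10,4.5,19,0,0,0,60,-18,8,35,0,0,0,60,-27,12,52,0,0,0,60,-37,16,70,0,0,0,60,-46,20,87,0,0,0,60,-46,20,87,0,0,0,60,-46,20,87,0,0,0,60]';python3 look.py w8 flange_mid=.0685 nest=.052;python3 -c "
import cv2;im=cv2.imread('pics/w8.png')[150:290,240:410];cv2.imwrite('pics/w8c.png',cv2.resize(im,None,fx=4,fy=4,interpolation=2))"
```

```text
clock: 20.92
eef_pos: [0.4934, -0.2048, 0.0811]
tool_rot: [0.2, 0.945, -0.054, 0.253]
ft_force: [0.5, 0.0, -0.5]
grip_width: 0.0512
grasp_force: 0.0
clock: 21.58
eef_pos: [0.4475, -0.1848, 0.1696]
tool_rot: [0.2, 0.945, -0.054, 0.255]
ft_force: [-0.0, -0.1, -1.3]
grip_width: 0.0511
grasp_force: 0.0
21.6333 [ 0.4471 -0.1846  0.1684] [[-0.791, 0.405, 0.458], [0.351, 0.914, -0.203], [-0.501, -0.0, -0.866]]
flange_mid 0.81 [323.  205.7] [ 0.5013 -0.2113  0.0685]
nest 0.92 [328.1 199.3] [ 0.5121 -0.2118  0.052 ]
```

View pics/w8c.png

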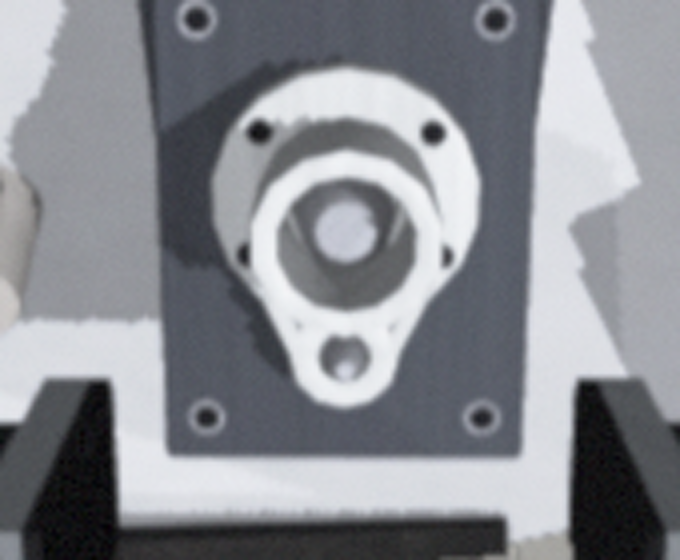

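The bore is over the spigot and the ear hole over the pin, with the flange flat on the seat. Now I'll go in front of the handle with shut fingers to push the drawer home.

```bash
python3 -m inch '[-12,20,10,0.053,0.12,0,40,-24,45,10,0.106,0.24,0,20,-36,70,10,0.159,0.36,0,0,-48,95,10,0.2116,0.479,0,0,-56,120,10,0.2116,0.479,0,0,-60,145,10,0.2116,0.479,0,0,-62,165,10,0.2116,0.479,0,0,-62,182,10,0.2116,0.479,0,0]'|head -3
python3 -m inch '[0,0,-15,0,0,0.1,0,0,0,-35,0,0,0.2,0,0,0,-55,0,0,0.3,0,0,0,-70,0,0,0.41,0,0,0,-82,0,0,0.41,0,0,0,-86,0,0,0.41,0,0,0,-86,0,0,0.41,0]'
```

```text
clock: 22.4
eef_pos: [0.3843, -0.0013, 0.1763]
tool_rot: [0.207, 0.978, -0.001, -0.002]
clock: 22.98
eef_pos: [0.3836, -0.0025, 0.0901]
tool_rot: [0.004, 1.0, -0.0, -0.003]
ft_force: [-0.5, 0.4, 1.5]
grip_width: -0.0001
grasp_force: 0.0
```

```bash
python3 -m inch '[10,0,0,0,0,0,0,20,0,0,0,0,0,0,30,0,0,0,0,0,0,42,0,0,0,0,0,0,54,0,0,0,0,0,0,66,0,0,0,0,0,0,78,0,0,0,0,0,0,90,0,0,0,0,0,0]'|sed -n 2,4p;python3 -m inch '[6,0,0,0,0,0,0,12,0,0,0,0,0,0,15,0,0,0,0,0,0,15,0,0,0,0,0,0]'|sed -n 1,4p
```

```text
eef_pos: [0.476, -0.0031, 0.0922]
tool_rot: [0.004, 1.0, -0.001, -0.001]
ft_force: [-2.3, -2.2, 1.8]
clock: 23.98
eef_pos: [0.4911, -0.0024, 0.0921]
tool_rot: [0.004, 1.0, -0.0, 0.0]
ft_force: [-0.0, -0.2, -0.2]
```

```bash
python3 -m inch '[4,0,0,0,0,0,0,8,0,0,0,0,0,0,12,0,0,0,0,0,0,12,0,0,0,0,0,0]'|sed -n 2,4p;python3 -m inch '[3,0,0,0,0,0,0,6,0,0,0,0,0,0,6,0,0,0,0,0,0]'|sed -n 2,4p;python3 -m inch '[2,0,0,0,0,0,0,4,0,0,0,0,0,0,4,0,0,0,0,0,0]'|sed -n 2,4p
```

```text
eef_pos: [0.5028, -0.0025, 0.092]
tool_rot: [0.004, 1.0, -0.0, 0.0]
ft_force: [-0.5, 0.4, 0.4]
eef_pos: [0.5086, -0.0025, 0.092]
tool_rot: [0.004, 1.0, -0.0, 0.0]
ft_force: [-0.1, 0.1, 0.7]
eef_pos: [0.5123, -0.0026, 0.0919]
tool_rot: [0.004, 1.0, -0.0, -0.0]
ft_force: [-1.0, 0.3, -0.2]
```

```bash
for i in 1 2 3 4; do python3 -m inch '[1,0,0,0,0,0,0,2,0,0,0,0,0,0,2,0,0,0,0,0,0]'|sed -n 2,4p;done
python3 - <<'E'
from h import *
for n in("top","side"):
    bot.camera(n);K,E=cam(n);print(n,[(round(q["confidence"],2),at_z(K,E,q["uv"],.086).round(4)) for q in bot.spot_point(n,"drawer_handle")])
E
```

```text
eef_pos: [0.5135, -0.0026, 0.0919]
tool_rot: [0.004, 1.0, -0.0, -0.001]
ft_force: [-2.6, 0.3, 0.5]
eef_pos: [0.5137, -0.0025, 0.0917]
tool_rot: [0.004, 1.0, -0.0, -0.003]
ft_force: [-8.0, 0.2, 5.0]
eef_pos: [0.5137, -0.0026, 0.0914]
tool_rot: [0.004, 1.0, -0.0, -0.005]
ft_force: [-12.2, -0.6, 8.9]
eef_pos: [0.5139, -0.0026, 0.0912]
tool_rot: [0.004, 1.0, -0.0, -0.006]
ft_force: [-16.2, -1.1, 11.7]
top [(0.57, array([ 0.6131, -0.013 ,  0.086 ]))]
side [(0.84, array([0.5301, 0.0022, 0.086 ]))]
```

The drawer hit a hard stop at the shut position (bar at ~0.530, force rising with no movement). I'll back off, retreat up, and check everything.

```bash
python3 -m inch '[-8,0,0,0,0,0,0,-25,0,0,0,0,0,0,-50,0,0,0,0,0,0,-80,0,20,0,0,0,0,-110,0,60,0,0,0,0,-140,-10,100,0,0,0,0,-160,-10,120,0,0,0,0,-160,-10,120,0,0,0,0]'|head -4
python3 - <<'E'
from h import *
for n in("top","side"):
    im=bot.camera(n);cv2.imwrite(f"pics/{n}1.png",im);K,E=cam(n)
    for t,z in[("drawer_handle",.086),("cabinet",0),("flange_mid",.0685),("bushing_steel",0),("blank_3",0),("cup_a",0),("loupe",0),("parts_tray",0),("focus_block",0),("v_block",0)]:
        for q in bot.spot_point(n,t)[:1]:print(n,t,round(q["confidence"],2),at_z(K,E,q["uv"],z).round(3))
p=np.load("nest.npy");Rn=(R.from_euler('z',p[2])*R.from_euler('y',-np.pi/6)).as_matrix();print("home mid",np.array([p[0],p[1],.052])+Rn@[0,0,.019])
E
```

```text
clock: 26.68
eef_pos: [0.3597, -0.0128, 0.217]
tool_rot: [0.004, 1.0, -0.001, 0.004]
ft_force: [-1.2, 0.5, 0.1]
top drawer_handle 0.74 [0.522 0.007 0.086]
top cabinet 0.89 [ 0.648 -0.016  0.   ]
top flange_mid 0.75 [ 0.508 -0.202  0.068]
top bushing_steel 0.46 [ 0.513 -0.309  0.   ]
top blank_3 0.37 [ 0.456 -0.283  0.   ]
top cup_a 0.77 [ 0.412 -0.389  0.   ]
top loupe 0.57 [ 0.648 -0.113  0.   ]
top parts_tray 0.87 [ 0.3   -0.361  0.   ]
top focus_block 0.5 [0.358 0.181 0.   ]
top v_block 0.69 [0.348 0.286 0.   ]
side drawer_handle 0.7 [ 0.534 -0.005  0.086]
side cabinet 0.96 [ 0.633 -0.008  0.   ]
side flange_mid 0.46 [ 0.495 -0.204  0.068]
side cup_a 0.74 [ 0.575 -0.067  0.   ]
side parts_tray 0.6 [ 0.306 -0.367  0.   ]
side focus_block 0.77 [ 0.356  0.176 -0.   ]
side v_block 0.87 [0.344 0.28  0.   ]
home mid [ 0.50238604 -0.20894491  0.06845448]
```

Run:
```python
import cv2
for n in("top0","top1"):print(n,cv2.imread(f"pics/{n}.png")[168:200,296:312].mean((1,2)).astype(int))
from workcell import bot
print(bot.job_done())
```

```text
top0 [ 73  73  74  72  69  68  62  45  22  12  28  47  49  39  40  62  91 111
 118 118 115 108 103 104 100 104 120 129 129 129 130 131]
top1 [ 73  74  74  74  71  67  62  61  57  43  32  42  53  50  55  81 105 108
 102 102 101  88  82  93 101 108 122 119  97  73  70  78]
the job is handed in; nothing more can be done
None
```

The job is handed in at about 27 s: the flange is seated on the spigot and pin (stop felt at ~30 N, wrist picture agrees), the drawer was pushed shut to a hard stop, and the other things read within about a centimetre of where they were (bushing, blank and loupe from the top camera only; one side-camera cup reading was a clear false match), though I viewed 11 pictures instead of the allowed 10.

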